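Pop a battery pack out of its charging dock and trap it with the other finger

TASK

Release the battery pack from the charging dock: press the red button all the way down with one finger while the other finger stands over the deck in the pack's path, so that the pack springs at least 15 mm forward out of its bay and is stopped by that finger before its front face reaches the yellow stripe. Finish while holding it so: button still fully down, pack on the deck pushing against the finger. Do not lift the pack, and leave the vial, clips, case and tape roll where they are.

Things in the scene. Friction and masses are not known exactly. Their poses are not given: they have to be found in the camera images.
- dock: Grey charging dock, fixed, level, 142 x 108 mm. Origin: on the bench, under the middle of the seated pack's front face; -x is the way the pack springs out (towards the robot), +y its left seen along +x, z up. Slick level deck 22 mm over the bench, from the rear to x = -64 mm. Bay x = 0 to 50 mm between side guides 43 mm apart, 36 mm high over the bench; rear tower behind it 58 mm high.
- stripe (a point): Middle of the near (+x) edge of the yellow stripe across the deck, at dock x = -50 mm, y = 0, on the deck. The open deck in front of the bay has low rails 43 mm apart, 29 mm high over the bench. A steel catch tooth 7 mm high stands through the deck in front of the pack (dock x = -6 to 0 mm); it is one piece with the red button and sinks with it.
- pack: Loose battery pack, black and blue, 50 long (x) x 40 wide x 40 mm high, about 0.25 kg. Origin: centre of its underside; axes as the dock's. Starts seated in the bay, its top 62 mm over the bench. A spring behind it pushes to -x with 4 N (2.5 N after 62 mm); once the catch is down it shoots out within a fraction of a second and, unless stopped, runs past the stripe and off the deck.
- pack_front (a point): Lower edge of the pack's front (-x) face, at its middle. In the dock's frame x = 0 when seated, -15 to -50 mm when the pack is well trapped.
- release (a joint): Travel of the red button and its catch, m: 0 up, 0.010 fully down (straight down). The catch lets the pack go after about 7 mm. Spring-loaded: about 1.5 N at the start, 4 N fully down; it rises again when let go.
- button_top (a point): Middle of the red button's top, at dock x = -37, y = 58 mm; 50 mm over the bench when up, 40 mm when fully down. Button 32 (x) x 26 mm (y), in a housing (dock x -62 to -12, y 29 to 77 mm) 36 mm high. Two fingertips level with each other, their middles about 60 mm apart along dock y, stand on the button and over the deck's middle; at full press the tips are 22 mm below the pack's top.
- vial_blue: Loose glass vial with a blue stopper, 28 mm across, 60 mm high, standing beside the bay on the button's side, behind the button housing. Origin at the centre of its underside. Leave alone.
- clip_blue: Loose blue binder clip, 25x22x20 mm, beside the bay on the other side. Leave alone.
- case: Loose light-blue flat compartment case, 94x118x31 mm, to the left of the dock. Origin at the centre of its underside. Leave alone.
- tape_black: Loose small roll of black tape, 53 mm across, 19 mm high, farther left. Leave alone.
- clip_black: Loose black binder clip, 25x22x20 mm, behind the case, left of the blue bag sealer. Leave alone.

How it is judged:
By the outcome, as a careful person would: the job done as asked, in the order asked, and still so for the second after the job is handed in, while the arm keeps its last pose, push and grip.
It also fails if it takes over 35 s, if anything falls off the work surface, if the arm or the gripper's body presses on something with over 40 N, if the wrist force passes 120 N, or if a joint passes its speed limit or range.

ROBOT

A 7-joint arm with a two-finger parallel gripper is mounted at the origin on a cart in front of the work surface, level with it; the furniture and walls round the work are solid. World frame = base frame: x ahead of the robot, y to its left, z up, the work surface at z = 0. Lengths are in mm, angles in rad, forces in N, time in s.
With the tool pointing down it reaches from about 425 to 825 mm from the base axis. Payload 3.6 kg.
Tool frame: the origin (TCP) lies on the centre line of the jaws, within the pads' length; the fingertips stand 22 mm ahead of it and the grasp point (between the pads) lies 3 mm ahead of it (nose_length is the distance from the TCP to the fingertips, in mm); z points along the fingers, y is the line along which they close (so a half turn about z gives the same grasp; the last joint's range is limited). The gripper opens to 85 mm and grips with 20 to 120 N. Pads are 22 mm wide; open, the fingers measure 114 mm over their backs; the gripper's body (76 mm by 85 mm) begins 54 mm behind the grasp point. The pads swing forward as they close: fully open they stand 13 mm farther back than shut.
Start: joints at [-1.224, 0.615, -0.013, 1.423, 0.008, 1.103, -0.04], TCP at [237.318, 605.099, 253.297] pointing down, gripper open.
Joint ranges: [-3.12, 3.12], [-0.3, 2.06], [-1.34, 1.32], [0.26, 2.42], [-1.36, 4.5], [0.01, 1.98], [-2.84, 2.84]. Speed limits (rad/s): [2.79, 2.79, 3.14, 3.14, 3.14, 3.14, 3.14].

INTERFACE

Orientations are given as a unit quaternion [w, x, y, z].
In Python, from workcell import read_state, snapshot, get_calibration, job_done, nose_length gives the robot as it stands.
- The arm moves only by the shell command python3 -m pendant 'ROWS'. ROWS is JSON, a list of rows, each an object with "hand": the closure, from 0 (fully open) to 1 (shut); "translation": the shift along the world's x, y, z in cm, a list of three; "rot": the turn, a rotation vector about the world's x, y, z in degrees, a list of three. A call has 1 to 20 rows; each row is the pose to reach, as a shift and turn from the pose commanded when the call began; what a row does not reach only later rows make up. A row lasts 1/12 s, in which the tool goes at most 41.7 mm and 7.16 degrees, less where a joint would pass 70% of its speed; a pose out of reach is approached as far as the arm can. A call with a gripper value outside its range is refused whole. The fingers move at their own pace and stop on an object; the grip force is fixed at half the most. Time passes only in rows, so rows that repeat a pose let the fingers close. It gives the time, the measured TCP pose, the force, the opening and the grip force at its end, in the units of the state.
- read_state(): the state, without advancing time (a new reading comes with each control period).
- snapshot(name): name is "side" or "top"; returns the picture (384x512x3 uint8, red, green, blue); there is no depth.
- get_calibration(name): a dict with "camera_matrix" (3x3 intrinsics, pixels), "world_from_camera" (4x4, takes a point from camera to world coordinates). Camera axes: x right, y up, looking along -z (the intrinsics and any distortion apply to the point x, -y, -z); pixel columns grow to the right and rows downward; lengths in mm; the calibration is good to about 2 mm. A picture is of the moment at which its call begins. get_calibration takes no time and is no camera call.
- job_done(): hands the job in; it is judged then, once.
The state is a dict: "clock": time; "joint_positions": joint angles; "dq": joint speeds; "effort": joint torques, N m; "ee_pos": TCP position; "orientation": TCP orientation; "contact_force": force on the tool from outside, world axes, zero at the start; "ft_torque": the same for the moment, N m; "grip_width": finger opening in mm; "gripper_force": force on a finger pad.
Only numpy, scipy, OpenCV 4.12 (cv2) and the standard library are available. Lean on these libraries where they do the work, as an engineer would, in place of code of your own. Each camera call takes 0.05 s, during which the arm holds its last target. There are 200 camera calls.

## Working session

There is one attempt and no reset: what is moved stays moved. The work goes in short steps, Python scripts to look and compute and a shell command to move; the robot and the scene stay as the last step left them, time stands still between calls to the robot, and variables do not carry over. Pictures are saved under pics/ and viewed, at most 10 in all, crops included, and the job is handed in when it is done.

```bash
mkdir -p pics
python3 - <<'E'
from workcell import *
import cv2
s=read_state(); print(s); print(nose_length if not callable(nose_length) else nose_length())
for n in("top","side"):
    im=snapshot(n); cv2.imwrite(f"pics/{n}0.png",im[:,:,::-1]); print(n,get_calibration(n))
E
```

```text
{'clock': 0.0, 'joint_positions': array([-1.22348178,  0.615935  , -0.01261418,  1.42490237,  0.00811474,
        1.10338941, -0.04039898]), 'dq': array([-0.00050167,  0.00025543, -0.00094965, -0.0004409 ,  0.00039167,
        0.00010049, -0.00148438]), 'effort': array([-1.92737157e-04, -4.69207621e+01,  2.59465529e-01, -1.71028662e+01,
        1.00390412e-02,  9.69042478e-03, -2.40302098e-07]), 'ee_pos': array([237.09725951, 604.45625063, 252.12668221]), 'orientation': array([-2.14469796e-04,  1.85785184e-01,  9.82589536e-01, -1.27390095e-03]), 'contact_force': array([0.61249445, 0.36914231, 0.29566979]), 'ft_torque': array([-0.03862079, -0.02712747,  0.03495105]), 'gripper_force': 0.0, 'grip_width': 85.26985018525342}
22.0
top {'camera_matrix': array([[417.02156373,   0.        , 248.66945491],
       [  0.        , 417.02156373, 188.58328903],
       [  0.        ,   0.        ,   1.        ]]), 'world_from_camera': array([[ 2.74869354e-03,  9.98593199e-01, -5.29534455e-02,
         4.13655765e+02],
       [-9.99689494e-01,  1.43253516e-03, -2.48769493e-02,
        -1.30538778e+02],
       [-2.47660947e-02,  5.30053823e-02,  9.98287068e-01,
         1.10166130e+03],
       [ 0.00000000e+00,  0.00000000e+00,  0.00000000e+00,
         1.00000000e+00]])}
side {'camera_matrix': array([[492.52482862,   0.        , 258.24416395],
       [  0.        , 492.52482862, 181.40922397],
       [  0.        ,   0.        ,   1.        ]]), 'world_from_camera': array([[-9.99617526e-01,  6.10354828e-03, -2.69730942e-02,
         4.47415672e+02],
       [-2.50804822e-02, -6.11026210e-01,  7.91212955e-01,
         5.95054482e+02],
       [-1.16520611e-02,  7.91586835e-01,  6.10945589e-01,
         6.35489895e+02],
       [ 0.00000000e+00,  0.00000000e+00,  0.00000000e+00,
         1.00000000e+00]])}
```

View pics/top0.png

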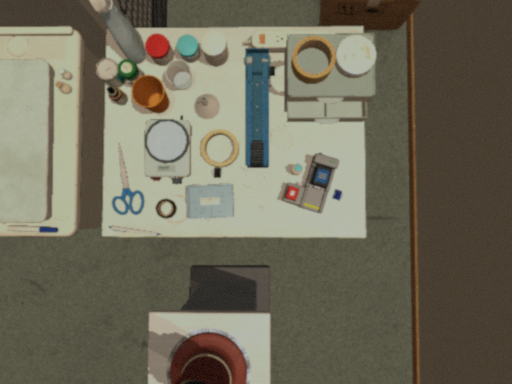

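View pics/side0.png

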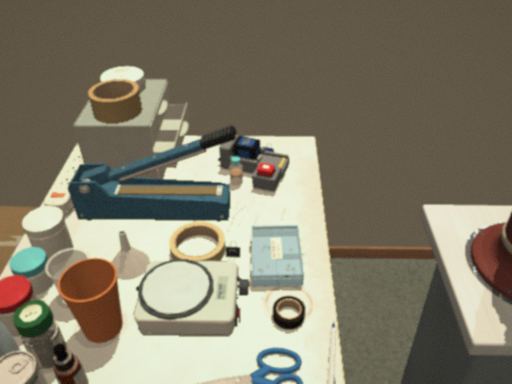

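Run:
```python
import cv2
a=cv2.imread("pics/top0.png")[140:220,265:360]; b=cv2.imread("pics/side0.png")[125:200,205:305]
cv2.imwrite("pics/c1.png",cv2.resize(a,None,fx=7,fy=7,interpolation=2)); cv2.imwrite("pics/c2.png",cv2.resize(b,None,fx=7,fy=7,interpolation=2))
```

```text
(no output)
```

View pics/c1.png

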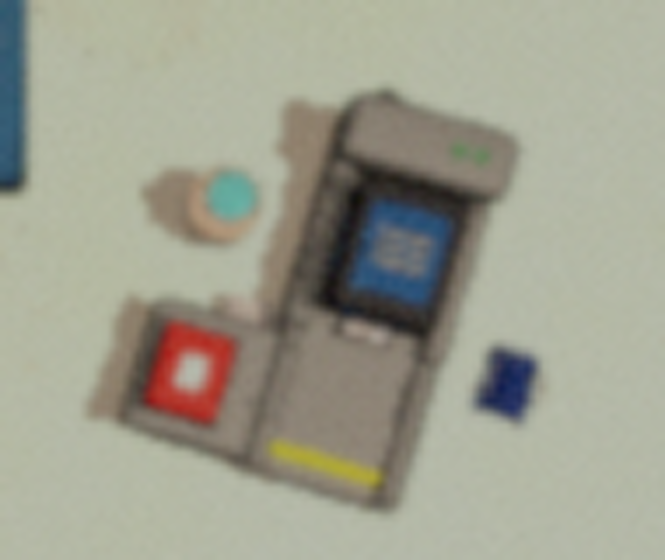

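View pics/c2.png

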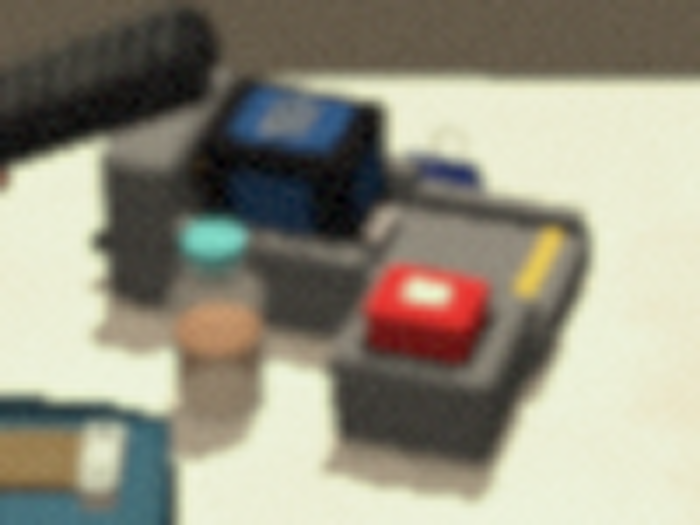

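The crops show the button with its white label at top (292,193), the yellow stripe at (311.5,206), and the pack's blue label at (322,175). In the side view the label is at (266,166.5) and the stripe at (282,162). Next I triangulate.

```bash
cat > h.py <<'E'
import cv2,numpy as np
from workcell import *
def ray(n,uv):
    c=get_calibration(n);K=c["camera_matrix"];T=c["world_from_camera"]
    d=np.linalg.inv(K)@[uv[0],uv[1],1]; d=T[:3,:3]@(d*[1,-1,-1]); return T[:3,3],d/np.linalg.norm(d)
def plane(n,uv,z):
    o,d=ray(n,uv); return o+d*(z-o[2])/d[2]
def tri(a,b):
    (o,d),(p,e)=ray("top",a),ray("side",b)
    s=np.linalg.lstsq(np.c_[d,-e],p-o,rcond=None)[0]; q,r=o+d*s[0],p+e*s[1]; return (q+r)/2,np.linalg.norm(q-r)
def blob(im,lo,hi,box):
    x0,y0,x1,y1=box; m=np.zeros(im.shape[:2],np.uint8)
    m[y0:y1,x0:x1]=cv2.inRange(cv2.cvtColor(im,cv2.COLOR_BGR2HSV),lo,hi)[y0:y1,x0:x1]
    n,l,st,ce=cv2.connectedComponentsWithStats(m); i=1+np.argmax(st[1:,4])
    return ce[i],st[i],(l==i).astype(np.uint8)
E
python3 - <<'E'
from h import *
t=cv2.imread("pics/top0.png");s=cv2.imread("pics/side0.png")
bt=(265,140,360,220);bs=(230,125,305,200)
Y=((22,110,90),(35,255,255));R=((0,0,0),(0,0,0))
yt,st,m=blob(t,*Y,bt);ys,ss,_=blob(s,*Y,bs);print("yellow",yt,st,ys,ss,tri(yt,ys))
p=np.array([plane("top",(u,v),22)[:2] for v,u in np.argwhere(m)])
w,V=np.linalg.eigh(np.cov(p.T));print("stripe dir",V[:,1],np.sqrt(w*12))
# white label on the button
W=((0,0,150),(179,110,255))
lt,st,_=blob(t,*W,(287,188,298,198));ls,ss,_=blob(s,*W,(262,163,272,170));print("label",lt,st,ls,ss,tri(lt,ls),plane("top",lt,50),plane("side",ls,50))
B=((100,120,60),(120,255,255))
b,st,_=blob(t,*B,(310,160,335,186)); print("packtop",b,plane("top",b,62))
E
```

```text
yellow [311.44736842 205.86842105] [304 203  16   7  38] [281.72727273 161.57575758] [279 157   7  10  33] (array([ 426.19261922, -265.24730458,   25.16788937]), np.float64(0.6038084227881841))
stripe dir [0.28475959 0.95859896] [ 6.06891935 42.94534344]
label [292.08695652 192.7826087 ] [290 190   5   6  23] [265.47368421 166.26315789] [263 165   6   4  19] (array([ 459.44770741, -213.75624433,   49.82159438]), np.float64(0.8648605565666952)) [ 459.00724288 -213.73336598   50.        ] [ 459.87626218 -213.54361788   50.        ]
packtop [321.51315789 175.53947368] [ 501.59789959 -286.02766983   62.        ]
```

Button at z 49.8 and stripe at about z 22–25, which agree with the text. The dock yaw is about -16.3° and its origin is (477.8,-279.6). The target TCP is about (450.6,-240.9), with a turn of +5° about z.

```bash
python3 -m pendant '[{"hand":0.47,"translation":[7,-13.3,0],"rot":[0,0,2]},{"hand":0.47,"translation":[21.3,-40.4,0],"rot":[0,0,5]},{"hand":0.47,"translation":[21.3,-40.4,0],"rot":[0,0,5]},{"hand":0.47,"translation":[21.3,-40.4,0],"rot":[0,0,5]},{"hand":0.47,"translation":[21.3,-40.4,0],"rot":[0,0,5]},{"hand":0.47,"translation":[21.3,-40.4,0],"rot":[0,0,5]},{"hand":0.47,"translation":[21.3,-40.4,0],"rot":[0,0,5]},{"hand":0.47,"translation":[21.3,-40.4,0],"rot":[0,0,5]},{"hand":0.47,"translation":[21.3,-40.4,0],"rot":[0,0,5]},{"hand":0.47,"translation":[21.3,-40.4,0],"rot":[0,0,5]},{"hand":0.47,"translation":[21.3,-40.4,0],"rot":[0,0,5]},{"hand":0.47,"translation":[21.3,-40.4,0],"rot":[0,0,5]},{"hand":0.47,"translation":[21.3,-40.4,0],"rot":[0,0,5]},{"hand":0.47,"translation":[21.3,-40.4,0],"rot":[0,0,5]}]'
```

```text
clock: 1.27
ee_pos: [449.8, 201.5, 253.0]
orientation: [-0.001, 0.143, 0.99, 0.0]
contact_force: [0.2, 1.0, 0.1]
grip_width: 45.1
gripper_force: 0.0
```

```bash
python3 -m pendant '[{"hand":0.47,"translation":[0.1,-44.2,0],"rot":[0,0,0]},{"hand":0.47,"translation":[0.1,-44.2,0],"rot":[0,0,0]},{"hand":0.47,"translation":[0.1,-44.2,0],"rot":[0,0,0]},{"hand":0.47,"translation":[0.1,-44.2,0],"rot":[0,0,0]},{"hand":0.47,"translation":[0.1,-44.2,0],"rot":[0,0,0]},{"hand":0.47,"translation":[0.1,-44.2,0],"rot":[0,0,0]},{"hand":0.47,"translation":[0.1,-44.2,0],"rot":[0,0,0]},{"hand":0.47,"translation":[0.1,-44.2,0],"rot":[0,0,0]},{"hand":0.47,"translation":[0.1,-44.2,0],"rot":[0,0,0]},{"hand":0.47,"translation":[0.1,-44.2,0],"rot":[0,0,0]},{"hand":0.47,"translation":[0.1,-44.2,0],"rot":[0,0,0]},{"hand":0.47,"translation":[0.1,-44.2,-14],"rot":[0,0,0]},{"hand":0.47,"translation":[0.1,-44.2,-14],"rot":[0,0,0]},{"hand":0.47,"translation":[0.1,-44.2,-14],"rot":[0,0,0]},{"hand":0.47,"translation":[0.1,-44.2,-14],"rot":[0,0,0]},{"hand":0.47,"translation":[0.1,-44.2,-14],"rot":[0,0,0]},{"hand":0.47,"translation":[0.1,-44.2,-14],"rot":[0,0,0]},{"hand":0.47,"translation":[0.1,-44.2,-14],"rot":[0,0,0]}]'
python3 - <<'E'
from h import *
s=read_state();print(s["ee_pos"],s["orientation"],s["contact_force"])
for n,b in(("top",(265,130,365,220)),("side",(205,95,305,200))):
    im=snapshot(n)[:,:,::-1]; cv2.imwrite(f"pics/{n}1.png",im)
a=cv2.imread("pics/side1.png")[80:200,195:315]; cv2.imwrite("pics/c3.png",cv2.resize(a,None,fx=5,fy=5,interpolation=2))
E
```

```text
clock: 2.77
ee_pos: [453.1, -240.3, 114.5]
orientation: [0.001, 0.142, 0.99, -0.0]
contact_force: [-0.1, 0.4, -0.0]
grip_width: 45.0
gripper_force: 0.0
[ 453.06912938 -240.28543007  114.53823423] [ 1.45250876e-03  1.41646649e-01  9.89916197e-01 -2.00427060e-04] [-0.07380163  0.43417297 -0.03274228]
```

View pics/c3.png

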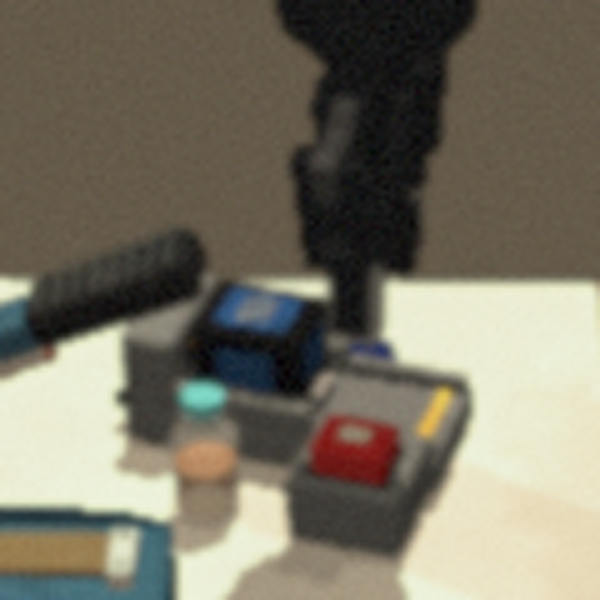

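The near finger's tip shows at about (266,145.5), in line with the button label at (265.5,166.5). I'll check it against the model.

Run:
```python
from h import *
c=get_calibration("side");K=c["camera_matrix"];T=np.linalg.inv(c["world_from_camera"])
p0=read_state()["ee_pos"]
for z in(85,92.5,98):
  for sg in(1,-1):
    p=T@[p0[0]+sg*.281*30,p0[1]+sg*28.8,z,1]; q=K@(p[:3]*[1,-1,-1]); print(z,sg,q[:2]/q[2])
im=cv2.imread("pics/side1.png"); m=cv2.cvtColor(im,cv2.COLOR_BGR2GRAY)
for r in range(134,150): print(r,m[r,255:278])
```

```text
85 1 [264.68208765 152.35333252]
85 -1 [273.22893237 136.70100219]
92.5 1 [264.66813712 149.20408274]
92.5 -1 [273.2541512  133.62102243]
98 1 [264.65782273 146.87567273]
98 -1 [273.27279007 131.34465377]
134 [96 92 90 85 78 52 35 23 18 25 17 18 26 38 60 71 70 65 67 59 47 56 69]
135 [138 135 136 136 122  94  60  29  14  26  14  18  24  45  66  81  94 107
 123 116 102  97 103]
136 [194 191 193 190 174 136  80  37  24  18  20  23  26  45  71  88 116 158
 182 184 170 167 168]
137 [220 226 226 222 206 158  93  40  18  20  29  25  31  49  72  93 138 194
 222 225 225 224 223]
138 [193 206 210 211 195 151  92  41  19  28  21  24  26  48  71  96 144 201
 229 235 233 235 234]
139 [123 133 139 144 140 123  79  40  23  23  17  17  28  52  74  94 143 201
 228 236 234 234 235]
140 [ 63  55  61  62  76  76  56  35  18  20  16  22  29  50  73  98 144 204
 229 234 233 233 233]
141 [ 44  32  23  32  40  50  43  33  21  22  16  22  31  50  72  95 145 203
 228 234 233 233 234]
142 [ 33  28  30  23  29  44  48  31  16  23  23  29  28  50  74  97 146 201
 229 234 233 234 232]
143 [ 30  21  18  25  32  41  43  35  22  26  15  21  30  46  69  98 146 203
 228 233 235 233 235]
144 [ 25  28  24  28  37  43  45  25  21  21  23  14  28  48  72  96 148 205
 229 234 234 233 234]
145 [ 26  16  20  30  36  45  46  35  29  25  26  27  29  53  72 103 153 212
 230 234 234 233 235]
146 [ 23  25  21  24  43  55  66  64  55  47  39  36  38  55  78 112 167 220
 233 236 235 234 234]
147 [ 20  25  18  35  48  74  93  90  88  77  62  57  61  68  85 109 160 204
 226 232 233 234 233]
148 [ 22  27  25  33  48  76 102 106 101  88  76  71  69  74  78  87 117 157
 198 228 234 233 235]
149 [ 20  29  30  30  41  68  86  94  89  84  71  62  66  67  69  60  70 103
 162 215 232 236 234]
```

```bash
python3 -m pendant '[{"hand":0.47,"translation":[-0.2,0,-2],"rot":[0,0,0]},{"hand":0.47,"translation":[-0.2,0,-3.5],"rot":[0,0,0]},{"hand":0.47,"translation":[-0.2,0,-4.2],"rot":[0,0,0]},{"hand":0.47,"translation":[-0.2,0,-4.2],"rot":[0,0,0]},{"hand":0.47,"translation":[-0.2,0,-4.2],"rot":[0,0,0]},{"hand":0.47,"translation":[-0.2,0,-4.2],"rot":[0,0,0]}]'
python3 - <<'E'
from h import *
s=read_state();print(s["ee_pos"],s["contact_force"])
im=snapshot("side")[:,:,::-1]; cv2.imwrite("pics/c4.png",cv2.resize(im[100:200,215:315],None,fx=6,fy=6,interpolation=2))
E
```

```text
clock: 3.37
ee_pos: [450.1, -241.3, 72.4]
orientation: [0.001, 0.143, 0.99, -0.0]
contact_force: [-0.8, 1.3, -0.6]
grip_width: 45.3
gripper_force: 0.0
[ 450.14901313 -241.28713976   72.39109708] [-0.83630736  1.26647097 -0.56964912]
```

View pics/c4.png

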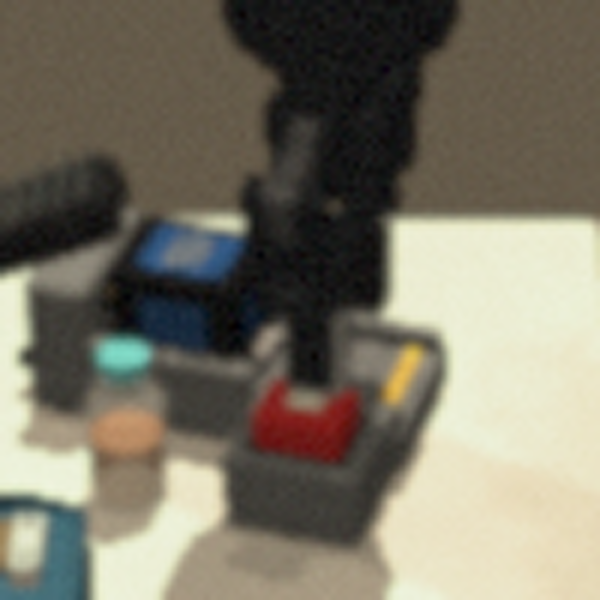

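The fingertip stands just above the button's label (crop 310,385), well centred. Now I press.

```bash
python3 -m pendant '[{"hand":0.47,"translation":[0,0,-0.4],"rot":[0,0,0]},{"hand":0.47,"translation":[0,0,-0.7],"rot":[0,0,0]},{"hand":0.47,"translation":[0,0,-0.9],"rot":[0,0,0]},{"hand":0.47,"translation":[0,0,-1.1],"rot":[0,0,0]},{"hand":0.47,"translation":[0,0,-1.1],"rot":[0,0,0]},{"hand":0.47,"translation":[0,0,-1.1],"rot":[0,0,0]}]'
```

```text
clock: 3.92
ee_pos: [447.9, -240.5, 60.0]
orientation: [-0.002, 0.143, 0.99, 0.0]
contact_force: [-2.6, 0.1, 3.6]
grip_width: 45.5
gripper_force: 3.3
```

```bash
python3 -m pendant '[{"hand":0.47,"translation":[0,0,-0.2],"rot":[0,0,0]},{"hand":0.47,"translation":[0,0,-0.4],"rot":[0,0,0]},{"hand":0.47,"translation":[0,0,-0.5],"rot":[0,0,0]},{"hand":0.47,"translation":[0,0,-0.5],"rot":[0,0,0]},{"hand":0.47,"translation":[0,0,-0.5],"rot":[0,0,0]},{"hand":0.47,"translation":[0,0,-0.5],"rot":[0,0,0]}]'
```

```text
clock: 4.42
ee_pos: [448.0, -240.1, 58.6]
orientation: [-0.001, 0.143, 0.99, 0.001]
contact_force: [-7.7, 3.8, 31.9]
grip_width: 45.3
gripper_force: 17.8
```

```bash
python3 -m pendant '[{"hand":0.47,"translation":[0,0,0.1],"rot":[0,0,0]},{"hand":0.47,"translation":[0,0,0.2],"rot":[0,0,0]},{"hand":0.47,"translation":[0,0,0.2],"rot":[0,0,0]},{"hand":0.47,"translation":[0,0,0.2],"rot":[0,0,0]},{"hand":0.47,"translation":[0,0,0.2],"rot":[0,0,0]},{"hand":0.47,"translation":[0,0,0.2],"rot":[0,0,0]}]'
python3 - <<'E'
from h import *
a=snapshot("side")[:,:,::-1];b=snapshot("top")[:,:,::-1]; f=lambda i:cv2.resize(i,(390,390),interpolation=2)
cv2.imwrite("pics/c5.png",np.hstack([f(a[110:190,225:305]),f(b[140:220,275:355])]))
B=((100,120,60),(120,255,255))
cv2.imwrite("pics/top2.png",b)
for n,im in(("0",cv2.imread("pics/top0.png")),("now",b)):
    p,st,_=blob(im,*B,(305,155,335,195)); print(n,p,st,plane("top",p,62))
E
```

```text
clock: 4.92
ee_pos: [447.9, -240.2, 59.1]
orientation: [-0.001, 0.143, 0.99, 0.001]
contact_force: [-5.4, 1.8, 19.7]
grip_width: 45.0
gripper_force: 11.9
0 [321.51315789 175.53947368] [315 169  14  14  76] [ 501.59789959 -286.02766983   62.        ]Traceback (most recent call last):
  File "<stdin>", line 7, in <module>
  File "h.py", line 14, in blob
    n,l,st,ce=cv2.connectedComponentsWithStats(m); i=1+np.argmax(st[1:,4])
                                                       ~~~~~~~~~^^^^^^^^^^
    return _wrapfunc(a, 'argmax', axis=axis, out=out, **kwds)
    return bound(*args, **kwds)
ValueError: attempt to get argmax of an empty sequence
```

View pics/c5.png

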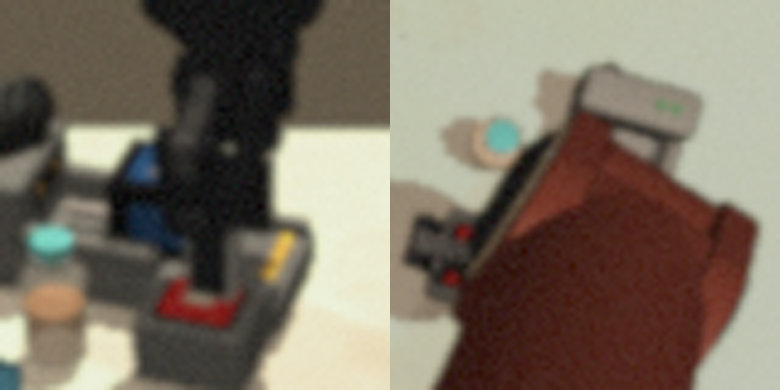

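The pack has sprung out against the finger, short of the stripe. The button is nearly flush and bottomed, with a steady force of about 20 N.

```bash
python3 -c "
from workcell import *
print(read_state()['contact_force'],job_done())"
```

```text
the job is handed in; nothing more can be done
[-5.90320665  1.59957186 19.53655823] None
```

The job is handed in: one finger holds the red button at its stop with about 20 N, and in the last side picture the pack is out of its bay against the other finger, short of the yellow stripe. I put its front at roughly dock x = -25 mm from the finger's position; I did not measure it directly, because the arm hid the pack from the top camera.

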